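Pack reagent cartons tight into the corner of a sprung tray

ROBOT

A 7-joint arm with a two-finger parallel gripper is mounted at the origin on the work surface. World frame = base frame: x ahead of the robot, y to its left, z up, the work surface at z = 0. Lengths are in m, angles in rad, forces in N, time in s.
With the tool pointing down it reaches from about 0.4 to 0.85 m from the base axis. Payload 4.5 kg.
Tool frame: the origin (TCP) lies at the very end of the fingers, on their centre line; the grasp point (between the pads) lies 19 mm behind it (tcp_to_grasp is the z of the grasp point in the tool frame, in m); z points along the fingers, y is the line along which they close (so a half turn about z gives the same grasp; the last joint's range is limited). The gripper opens to 88 mm and grips with 3 to 60 N. Pads are 18 mm wide; open, the fingers measure 123 mm over their backs; the gripper's body (75 mm by 187 mm) begins 45 mm behind the grasp point.
Start: joints at [1.34, 0.689, -0.195, 1.565, 0.157, 0.902, -0.215], TCP at [0.164, -0.603, 0.239] pointing down, gripper open.
Joint ranges: [-3.01, 3.01], [-0.46, 2.08], [-1.47, 1.51], [0.13, 2.56], [-1, 4.14], [0.04, 2.09], [-2.66, 2.66]. Speed limits (rad/s): [2.57, 2.57, 3.14, 3.14, 3.14, 3.14, 3.14].

INTERFACE

Orientations are given as a unit quaternion [x, y, z, w].
In Python, from plant import * gives the robot as it stands. The module is installed in compiled form; this text tells all that it offers.
- The arm moves only by the shell command python3 -m jog 'ROWS' [OPENING] [FORCE]. ROWS is JSON, a list that holds one entry, the list of rows, each a list of 6 numbers: the shift along the tool's x, y, z in m, then the turn, a rotation vector about the tool's x, y, z in rad. In form: [[[dx, dy, dz, ax, ay, az], ...]]. A call has 1 to 12 rows; each row shifts and turns the commanded pose from where the row before left it, along the tool's axes as they then stand; what a row does not reach is not made up. A row lasts 1/8 s, in which the tool goes at most 62.5 mm and 10.7 degrees, less where a joint would pass 70% of its speed; a pose out of reach is approached as far as the arm can. A call with a gripper value outside its range is refused whole. OPENING is the finger opening in m, from 0 to 0.0881, set as the call begins (- or left out, the last holds). The fingers move at their own pace and stop on an object; FORCE is the grip in N (left out, the last holds). Time passes only in rows, so rows that do not move let the fingers close. It gives the time, the measured TCP pose, the force, the opening and the grip force at its end, in the units of the state.
- get_state(): the state, without advancing time (a new reading comes with each control period).
- snapshot(name): name is "scene" or "top" or "wrist"; returns a dict with "frame" (420x560x3 uint8, red, green, blue), "mtx" (3x3 intrinsics, pixels), "xyz" and "orientation" of the camera in the world; the wrist camera has in their place "mount" (4x4, takes a point from camera to tool coordinates, whose origin is the TCP and whose axes are the flange's). Camera axes: x right, y down, z forward; pixel columns grow to the right and rows downward; lengths in m; the calibration is good to about 2 mm. The wrist camera is an equidistant fisheye: a pixel r from the principal point sees the ray r / f radians off the axis. A picture is of the moment at which its call begins: read the wrist's pose just before it. There is no depth.
- finish_job(): hands the job in; it is judged then, once.
The state is a dict: "clock": time; "q": joint angles; "qd": joint speeds; "joint_torque": joint torques, N m; "tool_pos": TCP position; "eef_rot": TCP orientation; "contact_force": force on the tool from outside, world axes, zero at the start; "moment": the same for the moment, N m; "opening": opening from 0.0 (shut) to 1.0 (fully open); "finger_force": force on a finger pad.
Only numpy, scipy, OpenCV 4.12 (cv2) and the standard library are available. Lean on these libraries where they do the work, as an engineer would, in place of code of your own. Each camera call takes 0.05 s, during which the arm holds its last target. There are 200 camera calls.

TASK

Pack the three reagent cartons standing upright in one row in the tray, each one pushed tight along the row and flush against the yellow long wall: first the blue one fully into the yellow corner and let go, then the green one against the blue, last the orange one pressed down between the green one and the spring plate until it stands on the tray floor. Press gently so that nothing is crushed, keep the cartons upright on the way, and leave the jar, beaker and spatula alone.

Things in the scene. Friction and masses are not known exactly. Their poses are not given: they have to be found in the camera images.
- tray: Fixed open tray, 78 mm (x) by 252 mm (y). Origin: centre of its underside; z up. Floor top at z = 6 mm, walls 6 mm thick, inside x -33..33, y -120..120 mm. Yellow walls: end at +y (top z = 86 mm) and long side at +x (top z = 36 mm); grey walls: tops z = 36 mm. Cartons stand with their 75 mm side along y; packed tight, centres at x = 4, y = 82.5 (blue), 7.5 (green), -67.5 mm (orange).
- tray_corner (a point): The reference corner: where the inner faces of the two yellow walls meet the tray floor, at (33, 120, 6) mm in the tray frame, axes as the tray's.
- plate_edge (a point): Middle of the spring plate's inner face at the foot of its sloping lead-in, 34 mm above the bench, axes as the tray's; at tray (0, -99, 34) mm when the plate is free. The upright steel face below it is 62 mm wide (z 7 to 34 mm); above it the lead-in leans 12 mm outward (-y) up to z = 54 mm.
- spring_plate (a joint): Travel of the sprung retaining plate at the tray's -y end: 0 free, up to 0.011 m as it is pushed to -y; 1.5 N plus 0.15 N per mm. Free, it leaves the orange carton 6 mm too little room: lowered close along the green one, the carton's lower edge meets the lead-in and, pressed down with some 4 to 15 N, drives the plate back; it then clamps the row.
- carton_blue: Upright white paper carton with a band and lid in blue: 58 mm (its x) by 75 mm (its y) by 110 mm tall, about 0.3 kg (varies), same after a half turn. Origin: centre of its underside; z up.
- carton_green: Upright white paper carton with a band and lid in green: 58 mm (its x) by 75 mm (its y) by 110 mm tall, about 0.3 kg (varies), same after a half turn. Origin: centre of its underside; z up.
- carton_orange: Upright white paper carton with a band and lid in orange: 58 mm (its x) by 75 mm (its y) by 110 mm tall, about 0.3 kg (varies), same after a half turn. Origin: centre of its underside; z up.
- amber_jar: Bystander: amber jar, 64 mm diameter, 100 mm tall, origin under its centre. Leave alone.
- beaker: Bystander: clear cup-like beaker, 66 mm diameter, 80 mm tall, origin under its centre. Leave alone.
- spatula: Bystander: spatula lying on the bench along its x, about 250 mm long. Leave alone.
Things that resemble listed ones, but are neither listed nor needed, are in the scene too. Leave any purple look-alike of the carton_green alone.

How it is judged:
On the way, in this order (a step that is already met when the one before it is completed fails the run):
1. the blue carton stands in the yellow corner, tight against both yellow walls, and is let go (y of carton_blue in the frame of tray above 0.0805 m and x of carton_blue in the frame of tray between 0.002 and 0.006 m and z of carton_blue in the frame of tray below 0.0085 m and angle between carton_blue's own z axis and vertical below 0.04 rad and angle between the y axis of carton_blue and the y axis of tray, either way round below 0.04 rad and contact force between the fingers and carton_blue below 0.2 N and linear speed of carton_blue below 0.01 m/s), for 0.2 s.
2. the green carton stands tight against the blue one and the yellow long wall, and is let go, the blue one still home (y of carton_green in the frame of tray above 0.0045 m and x of carton_green in the frame of tray between 0.002 and 0.006 m and z of each of carton_green, carton_blue in the frame of tray below 0.0085 m and angle between each of carton_green, carton_blue's own z axis and vertical below 0.04 rad and angle between the y axis of each of carton_green, carton_blue and the y axis of tray, either way round below 0.04 rad and contact force between the fingers and carton_green below 0.2 N and linear speed of carton_green below 0.01 m/s and y of carton_blue in the frame of tray above 0.0805 m and x of carton_blue in the frame of tray between 0.002 and 0.006 m), for 0.2 s.
At the end, for the whole second after the job is handed in: All three cartons let go, at rest on the tray floor (2.5 mm), upright and square to it (0.04 rad), within 2 mm of the yellow long wall; along the row within 2 mm (blue), 3 mm (green) and 4 mm (orange) of a gap-free row from the yellow end wall (all of step 2 and contact force between the fingers and carton_blue below 0.2 N and linear speed of each of carton_blue, carton_orange below 0.01 m/s and y of carton_orange in the frame of tray above -0.0715 m and x of carton_orange in the frame of tray between 0.002 and 0.006 m and z of carton_orange in the frame of tray below 0.0085 m and angle between carton_orange's own z axis and vertical below 0.04 rad and angle between the y axis of carton_orange and the y axis of tray, either way round below 0.04 rad and contact force between the fingers and carton_orange below 0.2 N); the robot touches nothing.
It fails at once if the jar, beaker or spatula is pushed aside (more than 20 mm) (distance of any of amber_jar, beaker, spatula from where it was at the start of the episode above 0.02 m).
It fails at once if a carton is tipped by more than 0.6 rad (angle between any of carton_blue, carton_green, carton_orange's own z axis and vertical above 0.6 rad).
It fails at once if a carton is crushed against or dropped into the tray (more than 60 N between them) (contact force between any of carton_blue, carton_green, carton_orange and tray above 60 N).
It also fails if it takes over 72 s, if anything falls off the work surface, if the arm or the gripper's body presses on something with over 40 N, if the wrist force passes 120 N, or if a joint passes its speed limit or range.

## Working session

There is one attempt and no reset: what is moved stays moved. The work goes in short steps, Python scripts to look and compute and a shell command to move; the robot and the scene stay as the last step left them, time stands still between calls to the robot, and variables do not carry over. Pictures are saved under pics/ and viewed, at most 13 in all, crops included, and the job is handed in when it is done.

```bash
mkdir -p pics
cat > h.py <<'E'
import numpy as np, cv2
from scipy.spatial.transform import Rotation as R
from plant import *
def snap(n,fn=None):
    s=snapshot(n)
    if fn: cv2.imwrite('pics/'+fn,s['frame'][:,:,::-1])
    return s
def camR(s):
    o=np.array(s['orientation'],float)
    return o if o.shape==(3,3) else R.from_quat(o).as_matrix()
def ray2plane(s,uv,z):
    K=np.array(s['mtx']);d=camR(s)@np.linalg.inv(K)@np.array([uv[0],uv[1],1.])
    c=np.array(s['xyz']);return c+d*(z-c[2])/d[2]
def proj(s,P):
    p=camR(s).T@(np.array(P)-np.array(s['xyz']));p=np.array(s['mtx'])@p;return p[:2]/p[2]
E
python3 - <<'E'
from h import *
a=snap('scene');b=snap('top');
cv2.imwrite('pics/a.png',a['frame'][:,:,::-1]);cv2.imwrite('pics/b.png',b['frame'][:,:,::-1])
w=snap('wrist','w.png')
for s in(a,b):print(s['mtx'],s['xyz'],s['orientation'])
print(w['mtx'],w['mount']);st=get_state();print(st)
E
```

```text
[[474.60602539   0.         279.82114034]
 [  0.         474.60602539 205.2290791 ]
 [  0.           0.           1.        ]] [1.39551892 0.41077726 0.77089268] [ 0.48245887  0.75364327 -0.37302759 -0.2451646 ]
[[410.61498719   0.         271.2774231 ]
 [  0.         410.61498719 209.35984636]
 [  0.           0.           1.        ]] [0.40842939 0.03795137 1.12774253] [-0.70071852  0.71150913 -0.03806812  0.03604335]
[[325.1922621    0.         283.28515463]
 [  0.         325.1922621  206.83743081]
 [  0.           0.           1.        ]] [[-9.49443460e-04 -9.45909369e-01 -3.24429597e-01  8.42376608e-02]
 [ 9.99999122e-01 -5.98254623e-04 -1.18222251e-03 -1.42842078e-04]
 [ 9.24183843e-04 -3.24430435e-01  9.45909107e-01 -1.46060966e-01]
 [ 0.00000000e+00  0.00000000e+00  0.00000000e+00  1.00000000e+00]]
{'clock': 0.15, 'q': array([ 1.33978546,  0.68975266, -0.19453399,  1.56604397,  0.15731764,
        0.90247923, -0.21510179]), 'qd': array([ 5.52714972e-04, -2.26519050e-03, -1.39342521e-03, -2.23629214e-03,
        1.87317620e-03,  3.59096512e-04,  2.36017600e-05]), 'joint_torque': array([-2.15015156e-03, -5.27860308e+01, -1.26904439e+00, -1.53584433e+01,
       -5.26246999e-02,  3.87455788e-03,  1.23614341e-04]), 'tool_pos': array([ 0.16343121, -0.60279728,  0.23813487]), 'eef_rot': array([ 9.91242234e-01,  1.32054597e-01, -1.36389931e-04, -6.31559968e-04]), 'contact_force': array([ 0.00930544, -0.86753187, -0.49142172]), 'moment': array([0.00254748, 0.02724673, 0.00642642]), 'finger_force': 0.0, 'opening': 0.9995989429130877}
```

View pics/a.png

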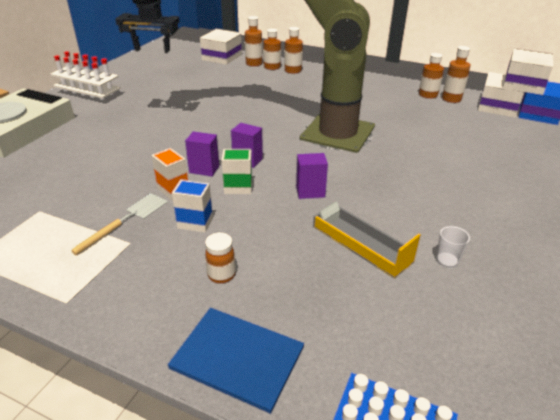

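View pics/b.png

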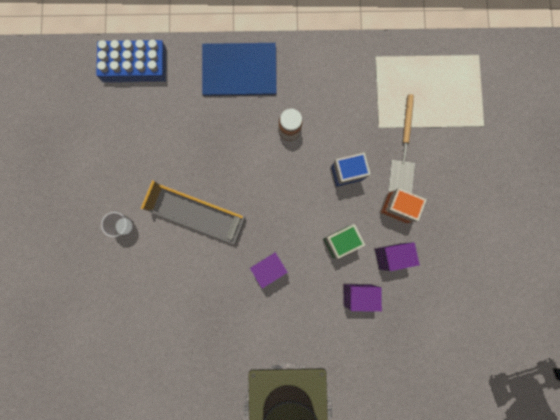

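Top view: blue lid at (352,168), green at (346,241) and orange at (408,205). The purple look-alikes at (268,270), (397,257) and (364,298) have no white body or matching colour, so none of them is a carton I need. The tray's yellow end is at (150,195) and its spring end at (238,230). The jar is at (290,123), the beaker at (117,226), and the spatula runs from (410,95) to (402,190).

```bash
cat > m.py <<'E'
from h import *
def mask(f,lo,hi,roi=None):
    m=cv2.inRange(cv2.cvtColor(f,cv2.COLOR_RGB2HSV),lo,hi)
    if roi:
        k=np.zeros_like(m);k[roi[1]:roi[3],roi[0]:roi[2]]=255;m&=k
    return m
def big(m):
    c,_=cv2.findContours(m,cv2.RETR_EXTERNAL,cv2.CHAIN_APPROX_NONE);return max(c,key=cv2.contourArea)
E
python3 - <<'E'
from m import *
b=snap('top');f=b['frame']
C={'blue':((105,140,130),(125,255,255),(325,145,380,195)),'green':((50,140,80),(80,255,255),(320,215,375,270)),'orange':((3,150,170),(20,255,255),(375,180,440,235))}
for n,(lo,hi,roi) in C.items():
    c=big(mask(f,lo,hi,roi));r=cv2.minAreaRect(c);p=np.array([ray2plane(b,q,.11)[:2] for q in cv2.boxPoints(r)])
    e=[p[1]-p[0],p[2]-p[1]];L=[np.linalg.norm(x) for x in e];l=e[int(np.argmax(L))]
    print(n,r[0],p.mean(0).round(4),'sides',np.round(L,4),'long axis yaw',round(np.degrees(np.arctan2(l[1],l[0]))%180,1))
y=big(mask(f,(15,120,120),(35,255,255),(135,170,260,250)))
print(cv2.approxPolyDP(y,2,True).reshape(-1,2).tolist())
i1=cv2.resize(f[130:320,320:440],None,fx=3,fy=3,interpolation=cv2.INTER_CUBIC)
i2=cv2.resize(f[170:260,130:260],None,fx=3.3,fy=3.3,interpolation=cv2.INTER_CUBIC)
o=np.zeros((570,i1.shape[1]+i2.shape[1],3),np.uint8);o[:,:360]=i1;o[:i2.shape[0],360:]=i2
s=snap('scene');i3=cv2.resize(s['frame'][195:280,300:430],(429,270),interpolation=cv2.INTER_CUBIC);o[300:570,360:789]=i3
cv2.imwrite('pics/c.png',o[:,:,::-1])
for p in[(58,290),(0,0)]:pass
E
```

```text
blue (352.6176452636719, 166.47059631347656) [ 0.6212 -0.1725] sides [0.0604 0.0427] long axis yaw 103.4
green (355.7691955566406, 240.8461456298828) [ 0.4341 -0.1735] sides [0.018  0.0163] long axis yaw 144.5
orange (407.913818359375, 203.9655303955078) [ 0.5239 -0.3072] sides [0.0454 0.063 ] long axis yaw 66.9
[[159, 185], [241, 217]]
```

View pics/c.png

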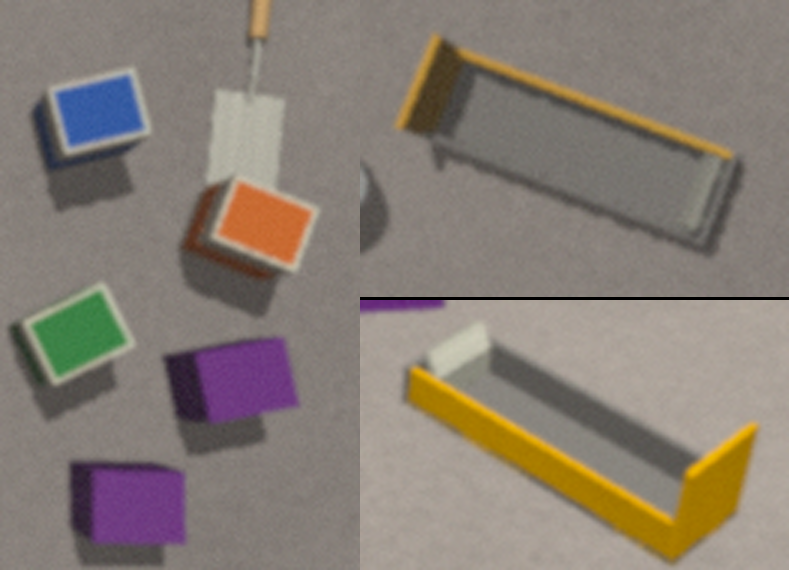

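The crop confirms it: white cartons with blue, green and orange lids, and the purple boxes are plain decoys. The tray's spring plate is the light strip at its right end.

```bash
cat >> m.py <<'E'
from scipy.optimize import least_squares
C={'blue':((105,120,100),(125,255,255)),'green':((45,90,60),(85,255,255)),'orange':((3,150,170),(20,255,255))}
def plan(x,y,z,yaw):
    """yaw (deg) = world direction of tool x, tool z down; prints turn, then shift in turned tool axes"""
    st=get_state();p=np.array(st['tool_pos']);Rc=R.from_quat(st['eef_rot'])
    c,s=np.cos(np.radians(yaw)),np.sin(np.radians(yaw))
    Rt=R.from_matrix(np.array([[c,s,0],[s,-c,0],[0,0,-1.]]))
    rv=(Rc.inv()*Rt).as_rotvec();d=Rt.inv().apply(np.array([x,y,z])-p)
    print('turn',rv.round(4),'rows>=',round(np.degrees(np.linalg.norm(rv))/10.5,1),'| then shift',d.round(4),'rows>=',round(np.linalg.norm(d)/.06,1))
E
python3 - <<'E'
from m import *
b=snap('top');f=b['frame'];s=snap('scene')
rois={'blue':(325,145,380,195),'green':(320,215,375,270),'orange':(375,180,440,235)}
for n,(lo,hi) in C.items():
    c=big(mask(f,lo,hi,rois[n]));r=cv2.minAreaRect(c);p=np.array([ray2plane(b,q,.11)[:2] for q in cv2.boxPoints(r)])
    e=[p[1]-p[0],p[2]-p[1]];L=[np.linalg.norm(x) for x in e];l=e[int(np.argmax(L))]
    print(n,np.round(r[0],1),p.mean(0).round(4),np.round(L,4),'long yaw',round(np.degrees(np.arctan2(l[1],l[0]))%180,1))
obs=[(s,(394.8,276.8),(39,126,0)),(s,(314.5,227),(39,-126,0)),(s,(415.2,261.7),(-39,126,0)),(b,(243,216.4),(39,-126,36)),(b,(153.3,181.2),(39,126,86)),(b,(142.1,208.8),(-39,126,86))]
W=np.array([ray2plane(c,u,P[2]/1000)[:2] for c,u,P in obs]);P=np.array([o[2][:2] for o in obs])/1000
def T(v):a=v[2];return P@np.array([[np.cos(a),np.sin(a)],[-np.sin(a),np.cos(a)]])+v[:2]
r=least_squares(lambda v:(T(v)-W).ravel(),[.55,.25,-.37],loss='soft_l1',f_scale=.003)
print('tray',r.x.round(4),np.degrees(r.x[2]).round(1),'res mm\n',((T(r.x)-W)*1000).round(1))
plan(.621,-.1725,.22,103.4)
E
```

```text
blue [352.6 166.5] [ 0.6212 -0.1725] [0.0622 0.0446] long yaw 102.6
green [345.7 240.9] [ 0.4344 -0.1486] [0.0614 0.045 ] long yaw 115.5
orange [407.8 203.9] [ 0.524 -0.307] [0.0454 0.0625] long yaw 66.9
tray [ 0.5147  0.2377 -0.3723] -21.3 res mm
 [[ 2.4  1.4]
 [-1.7 -5.4]
 [-1.4 -1.9]
 [-0.3 -3.5]
 [ 1.6  5. ]
 [-0.2  5.8]]
turn [-3.0000e-04 -3.0000e-04 -1.5398e+00] rows>= 8.4 | then shift [0.3129 0.5448 0.0185] rows>= 10.5
```

```bash
python3 -m jog '[[[0,0,0,0,0,-0.171],[0,0,0,0,0,-0.171],[0,0,0,0,0,-0.171],[0,0,0,0,0,-0.171],[0,0,0,0,0,-0.171],[0,0,0,0,0,-0.171],[0,0,0,0,0,-0.171],[0,0,0,0,0,-0.171],[0,0,0,0,0,-0.171]]]' 0.088 10
python3 -m jog '[[[0.0284,0.0495,0,0,0,0],[0.0284,0.0495,0,0,0,0],[0.0284,0.0495,0,0,0,0],[0.0284,0.0495,0,0,0,0],[0.0284,0.0495,0,0,0,0],[0.0284,0.0495,0,0,0,0],[0.0284,0.0495,0,0,0,0],[0.0284,0.0495,0,0,0,0],[0.0284,0.0495,0,0,0,0],[0.0284,0.0495,0,0,0,0],[0.0284,0.0495,0,0,0,0],[0,0,0,0,0,0]]]'
cat >> m.py <<'E'
def wproj(w,st,uv,z):
    uv=np.atleast_2d(np.array(uv,float));K=np.array(w['mtx']);d=(uv-K[:2,2])/K[0,0];th=np.linalg.norm(d,axis=1,keepdims=True)
    v=np.hstack([np.sin(th)*d/np.maximum(th,1e-9),np.cos(th)])
    M=np.array(w['mount']);Rt=R.from_quat(st['eef_rot']).as_matrix();c=Rt@M[:3,3]+np.array(st['tool_pos']);v=v@(Rt@M[:3,:3]).T
    return (c+v*((z-c[2])/v[:,2])[:,None])
def wlid(n,z=.11,fn=None):
    st=get_state();w=snap('wrist',fn);c=big(mask(w['frame'],*C[n])).reshape(-1,2)
    p=wproj(w,st,c,z)[:,:2].astype(np.float32);r=cv2.minAreaRect(p*1000);bx=cv2.boxPoints(r)/1000
    e=[bx[1]-bx[0],bx[2]-bx[1]];L=[np.linalg.norm(x) for x in e];l=e[int(np.argmax(L))]
    yaw=np.degrees(np.arctan2(l[1],l[0]))%180;print(n,'wrist',bx.mean(0).round(4),np.round(L,4),'long yaw',yaw.round(1));return bx.mean(0),yaw
E
python3 - <<'E'
from m import *
p,y=wlid('blue',fn='w1.png');plan(*p,.085,y);print(get_state()['contact_force'],get_state()['tool_pos'])
E
```

```text
clock: 1.48
tool_pos: [0.1634, -0.6033, 0.2387]
eef_rot: [0.618, 0.786, -0.0, -0.0]
contact_force: [0.7, 0.1, 0.5]
opening: 0.998
finger_force: 0.0
clock: 2.98
tool_pos: [0.6244, -0.167, 0.2389]
eef_rot: [0.617, 0.787, 0.003, -0.0]
contact_force: [0.2, 0.5, -0.6]
opening: 0.998
finger_force: 0.0
blue wrist [0.8312 0.0483] [0.1466 0.1069] long yaw 103.6
turn [ 0.0008 -0.001  -0.0004] rows>= 0.0 | then shift [0.1637 0.2545 0.1536] rows>= 5.7
[-0.72241008 -0.59793106  0.45060386] [ 0.62241745 -0.17077409  0.23855689]
```

View pics/w1.png

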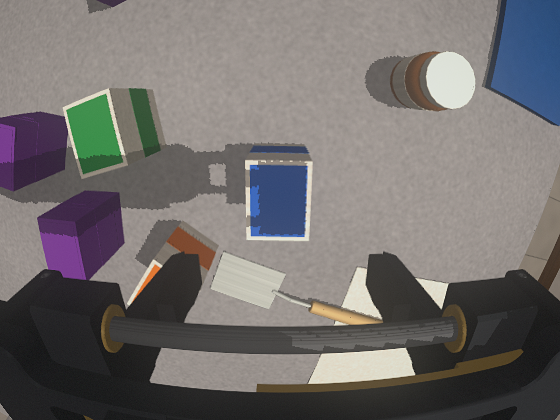

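The wrist view shows the blue lid at (278,200), between and beyond the open fingers. My mask had picked up the blue pad at the top right, so I'll restrict it to the region around the lid.

```bash
sed -i 's/def wlid(n,z=.11,fn=None):/def wlid(n,z=.11,fn=None,roi=(190,100,375,300)):/; s/mask(w\[.frame.\],\*C\[n\])/mask(w["frame"],*C[n],roi)/' m.py
python3 - <<'E'
from m import *
C['blue']=((100,100,50),(130,255,255))
p,y=wlid('blue');plan(*p,.085,y)
E
```

```text
blue wrist [ 0.6203 -0.1718] [0.0662 0.0496] long yaw 102.8
turn [-0.0009  0.0003  0.0111] rows>= 0.1 | then shift [ 0.0016 -0.0005  0.1534] rows>= 2.6
```

```bash
python3 -m jog '[[[0.0016,-0.0005,0.045,0,0,0.011],[0,0,0.045,0,0,0],[0,0,0.045,0,0,0],[0,0,0.025,0,0,0],[0,0,0.0185,0,0,0],[0,0,0,0,0,0]]]' 0.088 20
python3 -m jog '[[[0,0,0,0,0,0],[0,0,0,0,0,0],[0,0,0,0,0,0],[0,0,0,0,0,0]]]' 0.05 20
```

```text
clock: 3.82
tool_pos: [0.6191, -0.1733, 0.0593]
eef_rot: [0.625, 0.781, -0.001, -0.001]
contact_force: [0.7, 0.2, 1.1]
opening: 0.995
finger_force: 0.0
clock: 4.32
tool_pos: [0.621, -0.1721, 0.061]
eef_rot: [0.624, 0.781, 0.0, 0.001]
contact_force: [0.3, -0.1, 2.8]
opening: 0.657
finger_force: 20.0
```

```bash
python3 -m jog '[[[0,0,-0.02,0,0,0],[0,0,-0.055,0,0,0],[0,0,-0.055,0,0,0],[0,0,-0.04,0,0,0.1],[0,0,-0.01,0,0,0.124],[0,0,0,0,0,0.124],[0,0,0,0,0,0.124],[0,0,0,0,0,0.124]]]'
python3 - <<'E'
from m import *
plan(.442,.052,.24,68.7)
E
```

```text
clock: 5.32
tool_pos: [0.6198, -0.1718, 0.241]
eef_rot: [0.827, 0.562, -0.0, -0.0]
contact_force: [0.9, -0.3, -2.7]
opening: 0.656
finger_force: 20.0
turn [-0.0006 -0.0002 -0.0059] rows>= 0.0 | then shift [ 0.1439 -0.2469  0.001 ] rows>= 4.8
```

```bash
python3 -m jog '[[[0.024,-0.041,0,0,0,-0.006],[0.024,-0.041,0,0,0,0],[0.024,-0.041,0,0,0,0],[0.024,-0.041,0,0,0,0],[0.024,-0.041,0,0,0,0],[0.024,-0.041,0,0,0,0],[0,0,0,0,0,0],[0,0,0,0,0,0]]]'
python3 - <<'E'
from m import *
st=get_state();w=snap('wrist','w2.png');np.save('w2.npy',dict(w=w,st=st),allow_pickle=True)
print(st['tool_pos'],st['contact_force'])
E
```

```text
clock: 6.32
tool_pos: [0.4432, 0.0507, 0.2409]
eef_rot: [0.825, 0.566, 0.0, 0.001]
contact_force: [0.2, -0.8, -2.4]
opening: 0.655
finger_force: 20.0
[0.443244   0.05065417 0.24085711] [ 0.21352445 -0.82920357 -2.36814767]
```

View pics/w2.png

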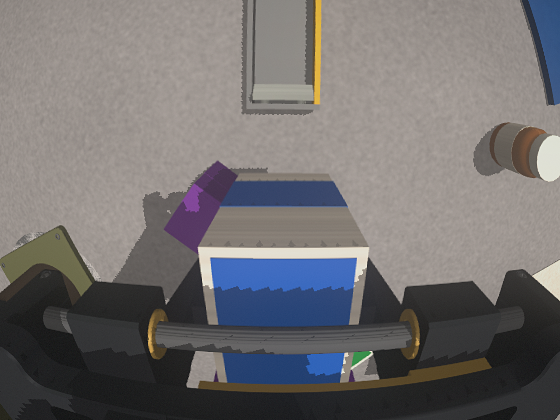

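The tray is straight ahead: yellow long wall at column ~318, spring plate at (282,93). The far corner is out of view, so I'll move forward for a closer look.

```bash
python3 -m jog '[[[0.05,0,0,0,0,0],[0.05,0,0,0,0,0],[0.02,0,0,0,0,0],[0,0,0,0,0,0],[0,0,0,0,0,0]]]'
python3 - <<'E'
from m import *
st=get_state();w=snap('wrist','w3.png');np.save('w3.npy',dict(w=w,st=st),allow_pickle=True)
print(st['tool_pos'],R.from_quat(st['eef_rot']).as_matrix()[:2,0])
w2=np.load('w2.npy',allow_pickle=True).item()
for W,S in((w2['w'],w2['st']),(w,st)):
    m=mask(W['frame'],(15,110,90),(35,255,255),(200,0,480,180));c=big(m).reshape(-1,2)
    pts=[]
    for r in range(c[:,1].min()+2,c[:,1].max()-2,3):
        x=np.where(m[r])[0]
        if len(x):pts.append((x.max()+.5,r))
    P=wproj(W,S,pts,.036)[:,:2];vx,vy,x0,y0=cv2.fitLine(P.astype(np.float32),cv2.DIST_HUBER,0,.01,.01).ravel()
    n=np.array([-vy,vx]);print(len(P),'yaw',np.degrees(np.arctan2(vy,vx))%180,(x0,y0),'resid mm',np.std((P-[x0,y0])@n)*1000,P[0],P[-1])
E
```

```text
clock: 7.0
tool_pos: [0.4856, 0.1602, 0.2398]
eef_rot: [0.825, 0.565, -0.001, 0.001]
contact_force: [0.0, -0.6, -3.7]
opening: 0.658
finger_force: 20.0
[0.4855904  0.16016097 0.23980259] [0.3622656  0.93206997]
33 yaw 68.32804 (np.float32(0.53276765), np.float32(0.17526066)) resid mm 0.2751956260584831 [0.54956927 0.21777741] [0.50994162 0.11795949]
57 yaw 68.397255 (np.float32(0.5567391), np.float32(0.23543534)) resid mm 0.3419897656263121 [0.59246843 0.32576732] [0.52355736 0.15312174]
```

View pics/w3.png

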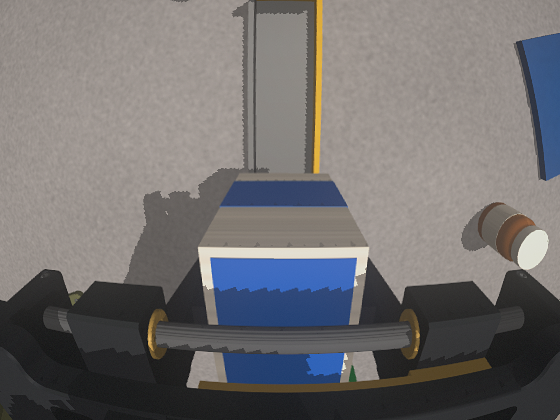

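```bash
python3 -m jog '[[[0.04,0,0,0,0,0.006],[0.05,0,0,0,0,0],[0.044,0,0,0,0,0],[0.02,0,0.02,0,0,0],[0,0,0.05,0,0,0],[0,0,0.05,0,0,0],[0,0,0.03,0,0,0],[0,0,0.01,0,0,0],[0,0,0.007,0,0,0],[0,0,0,0,0,0],[0,0,0,0,0,0]]]'
cat >> m.py <<'E'
TR=np.array([.392*.9298+.41*.3681,-.392*.3681+.41*.9298])
def tr():
    st=get_state();p=np.array(st['tool_pos']);d=p[:2]-TR;f=np.array(st['contact_force']);r=R.from_quat(st['eef_rot']).as_matrix()
    print('tray xy mm',round((d[0]*.9298-d[1]*.3681)*1000,1),round((d[0]*.3681+d[1]*.9298)*1000,1),'z',round(p[2]*1000,1),'F tray',(f[0]*.9298-f[1]*.3681).round(1),(f[0]*.3681+f[1]*.9298).round(1),f[2].round(1),'yaw',np.degrees(np.arctan2(r[1,0],r[0,0])).round(2),'tilt',r[:2,2].round(4))
E
python3 -c "
from m import *
tr();a=snap('scene');b=snap('top')
i=cv2.resize(a['frame'][160:290,280:480],(800,520))
cv2.imwrite('pics/d.png',i[:,:,::-1])"
```

```text
clock: 8.43
tool_pos: [0.5428, 0.3067, 0.0744]
eef_rot: [0.826, 0.563, 0.001, 0.0]
contact_force: [0.5, 1.3, -2.7]
opening: 0.657
finger_force: 20.0
tray xy mm -0.2 75.0 z 74.4 F tray -0.1 1.4 -2.7 yaw 68.56 tilt [0.0018 0.0011]
```

View pics/d.png

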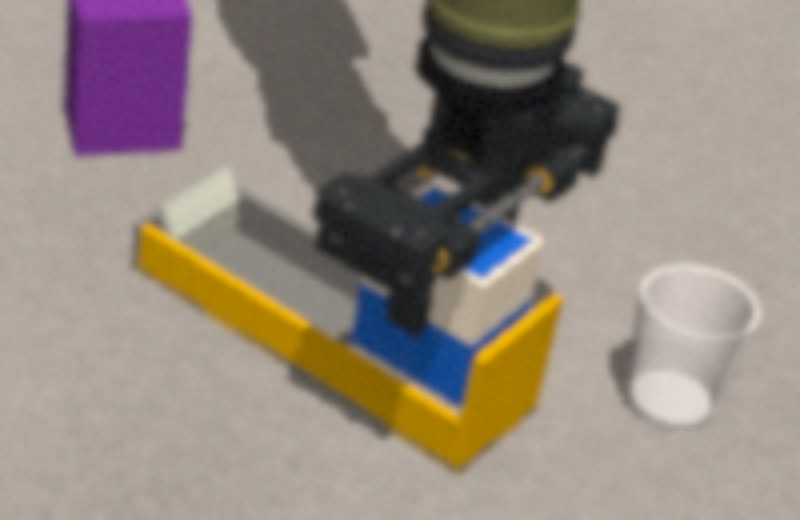

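The scene view shows the blue carton inside the tray, short of the yellow end wall. Now I'll lower it and push it home.

```bash
python3 -m jog '[[[0,0,0.004,0,0,0],[0.003,0,0,0,0,0],[0,0,0,0,0,0]]]' >/dev/null; python3 -c "from m import *;tr()"
python3 -m jog '[[[0.0015,0,0,0,0,0],[0.0015,0,0,0,0,0],[0,0,0,0,0,0]]]'>/dev/null; python3 -c "from m import *;tr()"
```

```text
tray xy mm -0.9 77.9 z 69.2 F tray -0.4 -0.6 -2.8 yaw 68.59 tilt [0.0001 0.0004]
tray xy mm -0.8 80.6 z 69.2 F tray 0.6 0.0 -2.0 yaw 68.58 tilt [0.0002 0.0002]
```

```bash
for i in 1; do python3 -m jog '[[[0.0015,0,0,0,0,0],[0,0,0,0,0,0]]]'>/dev/null; python3 -c "from m import *;tr()"
python3 -m jog '[[[0.0015,0,0,0,0,0],[0,0,0,0,0,0]]]'>/dev/null; python3 -c "from m import *;tr()"; done
```

```text
tray xy mm -0.8 82.0 z 69.2 F tray -0.5 0.3 -2.5 yaw 68.58 tilt [0.0001 0.0001]
tray xy mm -0.7 83.4 z 69.2 F tray -0.4 0.2 -2.9 yaw 68.57 tilt [ 0.0001 -0.0001]
```

```bash
python3 -m jog '[[[0.0015,0,0,0,0,0],[0,0,0,0,0,0]]]'>/dev/null; python3 -c "from m import *;tr()"
python3 -m jog '[[[0.0015,0,0,0,0,0],[0,0,0,0,0,0]]]'>/dev/null; python3 -c "from m import *;tr()"
```

```text
tray xy mm -0.7 83.6 z 69.0 F tray -0.4 -3.7 -1.9 yaw 68.54 tilt [-0.0012 -0.0022]
tray xy mm -0.7 83.6 z 68.8 F tray -1.5 -6.6 -0.4 yaw 68.51 tilt [-0.0026 -0.0047]
```

```bash
python3 -m jog '[[[-0.001,0.0015,0,0,0,0],[0,0.0015,0,0,0,0],[0,0,0,0,0,0]]]'>/dev/null; python3 -c "from m import *;tr()"
python3 -m jog '[[[0,0.0015,0,0,0,0],[0,0,0,0,0,0]]]'>/dev/null; python3 -c "from m import *;tr()"
```

```text
tray xy mm 1.5 83.6 z 68.5 F tray -1.7 -5.3 -1.4 yaw 68.56 tilt [-0.0031 -0.0029]
tray xy mm 2.9 83.6 z 68.4 F tray -2.2 -4.4 -2.9 yaw 68.57 tilt [-0.0032 -0.0029]
```

```bash
python3 -m jog '[[[0,0.001,0,0,0,0],[0,0,0,0,0,0]]]'>/dev/null; python3 -c "from m import *;tr()"
```

```text
tray xy mm 3.8 83.6 z 68.4 F tray -2.7 -5.2 -2.5 yaw 68.57 tilt [-0.0033 -0.0029]
```

```bash
python3 -m jog '[[[0,0.001,0,0,0,0],[0,0,0,0,0,0]]]'>/dev/null; python3 -c "from m import *;tr()"
python3 -m jog '[[[0,0.001,0,0,0,0],[0,0,0,0,0,0]]]'>/dev/null; python3 -c "from m import *;tr()"
```

```text
tray xy mm 4.7 83.5 z 68.4 F tray -2.2 -4.9 -2.9 yaw 68.57 tilt [-0.0035 -0.003 ]
tray xy mm 4.9 83.6 z 68.3 F tray -3.6 -4.8 -2.4 yaw 68.58 tilt [-0.0047 -0.0028]
```

```bash
python3 -m jog '[[[0,0.001,0,0,0,0],[0,0,0,0,0,0]]]'>/dev/null; python3 -c "from m import *;tr()"
python3 -m jog '[[[0,0,0.0015,0,0,0],[0,0,0,0,0,0]]]'>/dev/null; python3 -c "from m import *;tr()"
python3 -m jog '[[[0,0,0.001,0,0,0],[0,0,0,0,0,0]]]'>/dev/null; python3 -c "from m import *;tr()"
```

```text
tray xy mm 5.0 83.5 z 68.4 F tray -5.5 -5.0 -0.5 yaw 68.59 tilt [-0.006  -0.0027]
tray xy mm 5.1 83.6 z 67.2 F tray -5.5 -6.5 0.8 yaw 68.56 tilt [-0.0057 -0.0025]
tray xy mm 5.1 83.6 z 67.1 F tray -6.2 -7.3 7.4 yaw 68.55 tilt [-0.0055 -0.0026]
```

```bash
python3 -m jog '[[[0,0,-0.001,0,0,0],[0,0,0,0,0,0],[0,0,0,0,0,0],[0,0,0,0,0,0],[0,0,0,0,0,0]]]' 0.088; python3 -c "from m import *;tr()"
```

```text
clock: 13.02
tool_pos: [0.5542, 0.3136, 0.0677]
eef_rot: [0.826, 0.563, 0.0, 0.0]
contact_force: [-0.5, 0.5, -0.2]
opening: 1.0
finger_force: 0.0
tray xy mm 7.8 85.5 z 67.7 F tray -0.6 0.3 -0.2 yaw 68.57 tilt [0.0003 0.0001]
```

```bash
python3 -m jog '[[[0,-0.003,0,0,0,0],[0,0,-0.03,0,0,0],[0,0,-0.055,0,0,0],[0,0,-0.055,0,0,0],[-0.03,0,-0.035,0,0,0],[-0.05,0,0,0,0,0],[0,0,0,0,0,0]]]'
python3 - <<'E'
from m import *
tr();C['blue']=((100,100,50),(130,255,255))
p,y=wlid('blue',.116,'w4.png',(190,60,375,300));d=p-TR;print(d[0]*.9298-d[1]*.3681,d[0]*.3681+d[1]*.9298)
plan(.4344,-.1486,.24,115.5)
E
```

```text
clock: 13.9
tool_pos: [0.521, 0.2353, 0.2429]
eef_rot: [0.827, 0.562, -0.002, 0.002]
contact_force: [0.5, 0.3, 0.1]
opening: 0.997
finger_force: 0.0
tray xy mm 5.8 0.5 z 242.9 F tray 0.4 0.4 0.1 yaw 68.33 tilt [-0.0011 -0.0046]
blue wrist [0.5499 0.3131] [0.0495 0.0662] long yaw 67.9
0.004072635599885108 0.08353446315574269
turn [-1.000e-04  1.400e-03 -8.213e-01] rows>= 4.5 | then shift [-0.3116 -0.2453  0.003 ] rows>= 6.6
```

```bash
python3 -m jog '[[[0,0,0,0,0,-0.1643],[0,0,0,0,0,-0.1643],[0,0,0,0,0,-0.1643],[0,0,0,0,0,-0.1643],[0,0,0,0,0,-0.1643]]]' >/dev/null
python3 -m jog '[[[-0.039,-0.0307,0,0,0,0],[-0.039,-0.0307,0,0,0,0],[-0.039,-0.0307,0,0,0,0],[-0.039,-0.0307,0,0,0,0],[-0.039,-0.0307,0,0,0,0],[-0.039,-0.0307,0,0,0,0],[-0.039,-0.0307,0,0,0,0],[-0.039,-0.0307,0.003,0,0,0],[0,0,0,0,0,0],[0,0,0,0,0,0]]]'
python3 - <<'E'
from m import *
p,y=wlid('green');plan(*p,.06,y)
E
```

```text
clock: 15.82
tool_pos: [0.4368, -0.146, 0.2398]
eef_rot: [0.532, 0.847, 0.001, 0.0]
contact_force: [0.3, 0.8, -0.1]
opening: 0.998
finger_force: 0.0
green wrist [ 0.434  -0.1485] [0.0656 0.0494] long yaw 115.5
turn [ 0.0019 -0.0007  0.0061] rows>= 0.0 | then shift [-0.0015 -0.0038  0.1799] rows>= 3.0
```

```bash
python3 -m jog '[[[-0.0015,-0.0035,0.045,0,0,0.006],[0,0,0.045,0,0,0],[0,0,0.045,0,0,0],[0,0,0.025,0,0,0],[0,0,0.02,0,0,0],[0,0,0,0,0,0]]]' 0.088 20
python3 -m jog '[[[0,0,0,0,0,0],[0,0,0,0,0,0],[0,0,0,0,0,0],[0,0,0,0,0,0]]]' 0.05 20
python3 -m jog '[[[0,0,-0.02,0,0,0],[0,0,-0.055,0,0,0],[0,0,-0.055,0,0,0],[0,0,-0.04,0,0,0.1632],[0,0,-0.01,0,0,0.1632],[0,0,0,0,0,0.1632],[0,0,0,0,0,0.1632],[0,0,0,0,0,0.1632],[0,0,0,0,0,0]]]'
python3 - <<'E'
from m import *
tr()
p=TR+np.array([.0005*.9298,-.0005*.3681])-.015*np.array([.3681,.9298]);plan(*p,.24,68.4)
E
```

```text
clock: 16.62
tool_pos: [0.4336, -0.148, 0.0588]
eef_rot: [0.533, 0.846, 0.0, -0.001]
contact_force: [-0.0, 0.0, 1.2]
opening: 1.0
finger_force: 0.0
clock: 17.12
tool_pos: [0.4339, -0.1503, 0.0603]
eef_rot: [0.535, 0.845, 0.001, 0.001]
contact_force: [0.2, 0.6, 5.7]
opening: 0.657
finger_force: 20.0
clock: 18.25
tool_pos: [0.4324, -0.1504, 0.2396]
eef_rot: [0.826, 0.564, -0.001, -0.0]
contact_force: [0.4, 0.1, -1.9]
opening: 0.658
finger_force: 20.0
tray xy mm 65.4 -390.7 z 239.6 F tray 0.4 0.3 -1.9 yaw 68.63 tilt [-0.0013 -0.0005]
turn [-0.001   0.0009  0.004 ] rows>= 0.0 | then shift [ 0.3757 -0.0649 -0.0004] rows>= 6.4
```

```bash
python3 -m jog '[[[0.048,-0.0081,0,0,0,0.004],[0.048,-0.0081,0,0,0,0],[0.048,-0.0081,0,0,0,0],[0.048,-0.0081,0,0,0,0],[0.048,-0.0081,0,0,0,0],[0.048,-0.0081,0,0,0,0],[0.048,-0.0081,0,0,0,0],[0.045,-0.0081,0,0,0,0],[0,0,0,0,0,0],[0,0,0,0,0,0]]]'>/dev/null; python3 -c "from m import *;tr()"
```

```text
tray xy mm 1.6 -10.7 z 239.1 F tray 1.0 -0.5 -2.0 yaw 68.4 tilt [-0.0016 -0.002 ]
```

```bash
python3 -m jog '[[[0.005,-0.001,0.05,0,0,0],[0,0,0.05,0,0,0],[0,0,0.04,0,0,0],[0,0,0.02,0,0,0],[0,0,0.009,0,0,0],[0,0,0,0,0,0],[0,0,0,0,0,0]]]'>/dev/null; python3 -c "from m import *;tr()"
```

```text
tray xy mm 1.3 -4.1 z 71.7 F tray 0.6 -0.6 -3.2 yaw 68.29 tilt [0.0016 0.0007]
```

```bash
python3 -m jog '[[[0.003,0,0.002,0,0,0],[0.003,0,0,0,0,0],[0.003,0,0,0,0,0],[0,0,0,0,0,0]]]'>/dev/null; python3 -c "from m import *;tr()"
python3 -m jog '[[[0.002,0,0,0,0,0],[0,0,0,0,0,0]]]'>/dev/null; python3 -c "from m import *;tr()"
python3 -m jog '[[[0.0015,0,0,0,0,0],[0,0,0,0,0,0]]]'>/dev/null; python3 -c "from m import *;tr()"
```

```text
tray xy mm 0.5 5.3 z 68.8 F tray 0.9 -0.1 -2.5 yaw 68.34 tilt [0.0003 0.0004]
tray xy mm 0.6 6.9 z 68.7 F tray -0.8 0.3 -1.3 yaw 68.32 tilt [0.0001 0.0001]
tray xy mm 0.7 7.3 z 68.6 F tray -0.4 -2.3 -2.1 yaw 68.29 tilt [-0.0007 -0.0015]
```

```bash
python3 -m jog '[[[0.0005,0.0015,0,0,0,0],[0,0.001,0,0,0,0],[0,0,0,0,0,0]]]'>/dev/null; python3 -c "from m import *;tr()"
python3 -m jog '[[[0,0.0015,0,0,0,0],[0,0,0,0,0,0]]]'>/dev/null; python3 -c "from m import *;tr()"
python3 -m jog '[[[0,0.001,0,0,0,0],[0,0,0,0,0,0]]]'>/dev/null; python3 -c "from m import *;tr()"
```

```text
tray xy mm 2.6 7.3 z 68.3 F tray -2.4 -4.4 -0.6 yaw 68.31 tilt [-0.0021 -0.0021]
tray xy mm 4.2 7.3 z 68.3 F tray -1.3 -4.2 -2.4 yaw 68.31 tilt [-0.002  -0.0021]
tray xy mm 4.8 7.3 z 68.3 F tray -2.1 -4.2 -2.4 yaw 68.33 tilt [-0.0026 -0.0021]
```

```bash
python3 -m jog '[[[0,0.0015,0,0,0,0],[0,0,0,0,0,0]]]'>/dev/null; python3 -c "from m import *;tr()"
python3 -m jog '[[[0.001,0,0.0015,0,0,0],[0,0,0.0005,0,0,0],[0,0,0,0,0,0]]]'>/dev/null; python3 -c "from m import *;tr()"
```

```text
tray xy mm 4.9 7.3 z 68.2 F tray -5.2 -5.6 -0.3 yaw 68.35 tilt [-0.0046 -0.0018]
tray xy mm 4.9 7.4 z 66.5 F tray -5.7 -7.1 3.7 yaw 68.32 tilt [-0.0052 -0.0034]
```

```bash
python3 -m jog '[[[0,0,-0.0005,0,0,0],[0,0,0,0,0,0],[0,0,0,0,0,0],[0,0,0,0,0,0],[0,-0.002,0,0,0,0]]]' 0.088; python3 -m jog '[[[0,0,-0.03,0,0,0],[0,0,-0.055,0,0,0],[0,0,-0.055,0,0,0],[-0.03,0,-0.035,0,0,0],[-0.05,0,0,0,0,0],[0,0,0,0,0,0]]]' >/dev/null
python3 - <<'E'
from m import *
tr();C['blue']=((100,100,50),(130,255,255))
for n,roi in(('green',(190,100,375,300)),('blue',(190,30,375,300))):
    p,y=wlid(n,.116,'w5.png',roi);d=p-TR;print(d[0]*.9298-d[1]*.3681,d[0]*.3681+d[1]*.9298)
plan(.524,-.307,.24,66.9)
E
```

```text
clock: 23.5
tool_pos: [0.5239, 0.2441, 0.0672]
eef_rot: [0.828, 0.561, 0.0, 0.0]
contact_force: [0.0, -0.4, -0.4]
opening: 1.0
finger_force: 0.0
tray xy mm 5.5 -75.0 z 242.4 F tray 0.9 -0.5 -0.1 yaw 68.04 tilt [-0.0013 -0.0042]
green wrist [0.5163 0.2284] [0.0493 0.033 ] long yaw 157.9
0.0039311474367119134 -0.007589453377846673
blue wrist [0.5418 0.2922] [0.0491 0.0218] long yaw 158.1
0.004196128097090846 0.0610997476820908
turn [ 0.0003 -0.0005  0.0241] rows>= 0.1 | then shift [-0.4268  0.2144  0.0024] rows>= 8.0
```

View pics/w5.png

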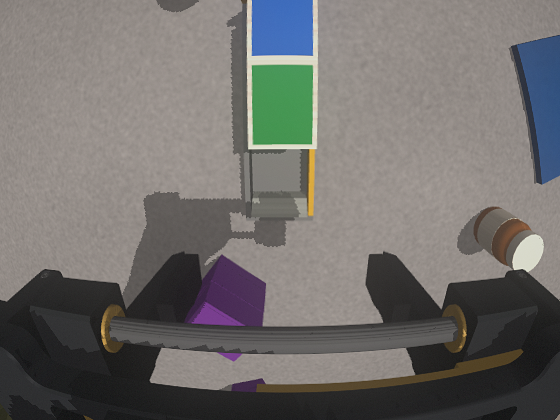

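The blue and green cartons stand tight in a row, with green at (283,105) directly against blue. My region cut the measurement off, but the picture is clear. Orange is next.

```bash
python3 -m jog '[[[-0.0474,0.0238,0,0,0,0.0241],[-0.0474,0.0238,0,0,0,0],[-0.0474,0.0238,0,0,0,0],[-0.0474,0.0238,0,0,0,0],[-0.0474,0.0238,0,0,0,0],[-0.0474,0.0238,0,0,0,0],[-0.0474,0.0238,0,0,0,0],[-0.0474,0.0238,0,0,0,0],[-0.0474,0.0238,0.002,0,0,0],[0,0,0,0,0,0],[0,0,0,0,0,0]]]'
python3 - <<'E'
from m import *
C['orange']=((3,150,90),(20,255,255))
p,y=wlid('orange');plan(*p,.065,y)
E
```

```text
clock: 25.72
tool_pos: [0.5265, -0.3047, 0.2398]
eef_rot: [0.834, 0.552, 0.001, -0.001]
contact_force: [1.0, 0.8, 0.1]
opening: 0.999
finger_force: 0.0
orange wrist [ 0.5231 -0.3064] [0.0493 0.0663] long yaw 66.3
turn [-0.0003 -0.002   0.0137] rows>= 0.1 | then shift [-0.0035 -0.0021  0.175 ] rows>= 2.9
```

```bash
python3 -m jog '[[[-0.0035,-0.002,0.045,0,0,0.0137],[0,0,0.045,0,0,0],[0,0,0.045,0,0,0],[0,0,0.025,0,0,0],[0,0,0.02,0,0,0],[0,0,0,0,0,0]]]' 0.088 45
python3 -m jog '[[[0,0,0,0,0,0],[0,0,0,0,0,0],[0,0,0,0,0,0],[0,0,0,0,0,0]]]' 0.05 45
python3 -c "from m import *;plan(.523,-.3064,.06,68.4)"
```

```text
clock: 26.52
tool_pos: [0.522, -0.3075, 0.0593]
eef_rot: [0.837, 0.547, -0.0, -0.001]
contact_force: [-0.3, -0.2, -0.2]
opening: 0.998
finger_force: 0.0
clock: 27.02
tool_pos: [0.5226, -0.3094, 0.061]
eef_rot: [0.838, 0.546, 0.0, 0.001]
contact_force: [0.4, -0.6, 5.5]
opening: 0.655
finger_force: 45.0
turn [ 0.0013  0.0002 -0.0397] rows>= 0.2 | then shift [ 0.003  -0.0007  0.001 ] rows>= 0.1
```

```bash
python3 -m jog '[[[0,0,-0.02,0,0,0],[0,0,-0.055,0,0,0],[0,0,-0.055,0,0,0],[0,0,-0.04,0,0,-0.037],[0,0,-0.01,0,0,0],[0,0,0,0,0,0],[0,0,0,0,0,0]]]'
python3 - <<'E'
from m import *
tr();p=TR+.004*np.array([.9298,-.3681])-.078*np.array([.3681,.9298]);plan(*p,.24,68.4)
E
```

```text
clock: 27.9
tool_pos: [0.5209, -0.3087, 0.2383]
eef_rot: [0.828, 0.561, -0.001, -0.002]
contact_force: [-0.2, 0.8, -1.0]
opening: 0.654
finger_force: 45.0
tray xy mm 205.9 -505.3 z 238.3 F tray -0.4 0.7 -1.0 yaw 68.26 tilt [-0.0036  0.0014]
turn [-0.0038  0.     -0.0024] rows>= 0.0 | then shift [ 0.4273 -0.2019 -0.0017] rows>= 7.9
```

```bash
python3 -m jog '[[[0.0475,-0.0224,0,0,0,-0.002],[0.0475,-0.0224,0,0,0,0],[0.0475,-0.0224,0,0,0,0],[0.0475,-0.0224,0,0,0,0],[0.0475,-0.0224,0,0,0,0],[0.0475,-0.0224,0,0,0,0],[0.0475,-0.0224,0,0,0,0],[0.0475,-0.0224,0,0,0,0],[0.043,-0.0224,0,0,0,0],[0,0,0,0,0,0],[0,0,0,0,0,0]]]'
python3 - <<'E'
from m import *
tr();C['orange']=((3,150,90),(20,255,255))
C['blue']=((100,100,50),(130,255,255))
for n,z,roi in(('green',.116,(190,0,375,180)),('blue',.116,(190,0,375,100)),('orange',.29,(150,200,420,400))):
    p,y=wlid(n,z,'w6.png',roi);d=p-TR;print(d[0]*.9298-d[1]*.3681,d[0]*.3681+d[1]*.9298)
E
```

```text
clock: 29.28
tool_pos: [0.49, 0.1576, 0.239]
eef_rot: [0.827, 0.562, -0.002, 0.0]
contact_force: [-0.2, -1.6, -1.9]
opening: 0.654
finger_force: 45.0
tray xy mm 5.6 -83.1 z 239.0 F tray 0.5 -1.6 -1.9 yaw 68.39 tilt [-0.0026 -0.002 ]
green wrist [0.5222 0.2433] [0.0495 0.0667] long yaw 67.9
0.003949478854153282 0.008454832712288902
blue wrist [0.5444 0.2989] [0.0495 0.0357] long yaw 158.1
0.0041285687177516316 0.06824080734300236
orange wrist [0.4976 0.1764] [0.0493 0.0323] long yaw 158.3
0.005679302088830596 -0.06279261743975062
```

View pics/w6.png

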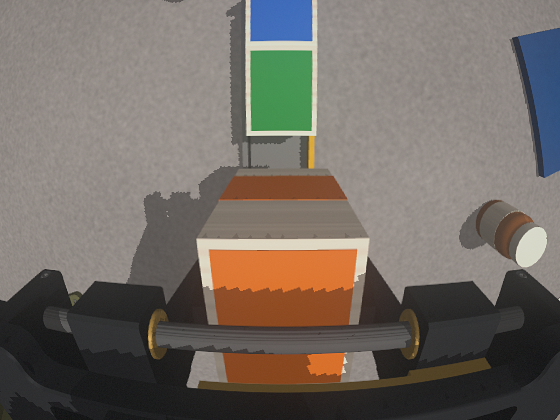

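Green is at tray (3.9, 8.5) mm and blue at (4, 83.5) mm by measurement. That is a tight row, given the ~1 mm offset in my tray origin. Lowering the orange carton beside the green one.

```bash
python3 -m jog '[[[0.003,-0.001,0.04,0,0,0],[0.003,0,0.05,0,0,0],[0.003,0,0.024,0,0,0],[0,0,0,0,0,0],[0,0,0,0,0,0]]]'>/dev/null; python3 -c "
from m import *
tr()
st=get_state();w=snap('wrist');d=wproj(w,st,[(283,238)],.175)[0][:2]-TR;print((d[0]*.3681+d[1]*.9298)-.0375)"
```

```text
tray xy mm 5.8 -73.1 z 127.1 F tray 0.3 0.6 -1.3 yaw 68.31 tilt [0.0014 0.0003]
-0.07055615217163635
```

```bash
python3 -m jog '[[[0.002,-0.0017,0.003,0,0,0],[0,0,0,0,0,0],[0,0,0,0,0,0]]]'>/dev/null; python3 -c "from m import *;tr()"
python3 -m jog '[[[0.0015,0,0,0,0,0],[0,0,0,0,0,0]]]'>/dev/null; python3 -c "from m import *;tr()"
python3 -m jog '[[[0.001,0,0,0,0,0],[0,0,0,0,0,0]]]'>/dev/null; python3 -c "from m import *;tr()"
```

```text
tray xy mm 3.3 -70.9 z 123.5 F tray 0.2 0.3 -2.2 yaw 68.39 tilt [0.0005 0.    ]
tray xy mm 3.3 -69.7 z 123.2 F tray -0.1 -0.6 -1.4 yaw 68.37 tilt [-0.0001 -0.0005]
tray xy mm 3.2 -69.6 z 123.1 F tray -0.5 -3.8 0.1 yaw 68.34 tilt [-0.001  -0.0018]
```

```bash
python3 -m jog '[[[-0.0007,0.0007,0.003,0,0,0],[0,0,0.004,0,0,0],[0,0,0.004,0,0,0],[0,0,0,0,0,0]]]'>/dev/null; python3 -c "from m import *;tr()"
python3 -m jog '[[[0,0,0.003,0,0,0],[0,0,0.003,0,0,0],[0,0,0,0,0,0]]]'>/dev/null; python3 -c "from m import *;tr()"
```

```text
tray xy mm 3.7 -69.6 z 111.6 F tray 0.1 -2.6 -3.2 yaw 68.38 tilt [-0.001  -0.0007]
tray xy mm 3.8 -69.6 z 105.8 F tray 0.0 -4.0 -4.0 yaw 68.37 tilt [-0.0006 -0.0007]
```

```bash
python3 -m jog '[[[0,0,0.003,0,0,0],[0,0,0.003,0,0,0],[0,0,0,0,0,0]]]'>/dev/null; python3 -c "from m import *;tr()"
python3 -m jog '[[[0,0,0.003,0,0,0],[0,0,0,0,0,0]]]'>/dev/null; python3 -c "from m import *;tr()"
```

```text
tray xy mm 4.2 -69.6 z 100.2 F tray 0.3 -5.1 -0.1 yaw 68.34 tilt [ 0.0002 -0.0007]
tray xy mm 4.3 -69.6 z 97.3 F tray 0.7 -5.3 1.4 yaw 68.33 tilt [ 0.0003 -0.0006]
```

```bash
python3 -m jog '[[[0,0,0.003,0,0,0],[0,0,0.002,0,0,0],[0,0,0,0,0,0]]]'>/dev/null; python3 -c "from m import *;tr()"
python3 -m jog '[[[0,0,0.003,0,0,0],[0,0,0.002,0,0,0],[0,0,0,0,0,0]]]'>/dev/null; python3 -c "from m import *;tr()"
```

```text
tray xy mm 4.1 -69.6 z 92.3 F tray -0.6 -4.6 1.0 yaw 68.33 tilt [ 0.0001 -0.0006]
tray xy mm 4.2 -69.6 z 87.2 F tray 0.9 -5.2 -0.6 yaw 68.33 tilt [ 0.0001 -0.0006]
```

```bash
python3 -m jog '[[[0,0,0.003,0,0,0],[0,0,0.003,0,0,0],[0,0,0,0,0,0]]]'>/dev/null; python3 -c "from m import *;tr()"
python3 -m jog '[[[0,0.0005,0.003,0,0,0],[0,0,0.003,0,0,0],[0,0,0,0,0,0]]]'>/dev/null; python3 -c "from m import *;tr()"
```

```text
tray xy mm 4.1 -69.6 z 81.1 F tray -0.0 -4.7 -1.0 yaw 68.33 tilt [-0.0001 -0.0006]
tray xy mm 4.3 -69.6 z 75.1 F tray -0.5 -5.0 -0.6 yaw 68.34 tilt [-0.0005 -0.0006]
```

```bash
python3 -m jog '[[[0,0.001,0.003,0,0,0],[0,0,0,0,0,0],[0,0,0,0,0,0]]]'>/dev/null; python3 -c "from m import *;tr()
a=snap('scene');i=cv2.resize(a['frame'][150:290,280:480],(800,560),interpolation=cv2.INTER_CUBIC);cv2.imwrite('pics/e.png',i[:,:,::-1])"
```

```text
tray xy mm 4.4 -69.6 z 72.1 F tray -1.1 -5.1 1.0 yaw 68.35 tilt [-0.0018 -0.0003]
```

View pics/e.png

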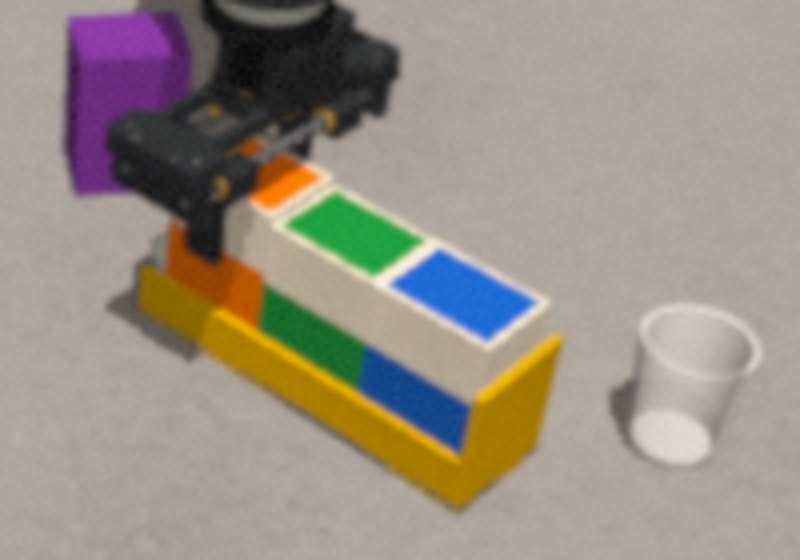

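All three stand in a row, with the orange upright and a few mm above the floor. Next I push it to the long wall and press it down.

```bash
python3 -m jog '[[[0,0.0015,0,0,0,0],[0,0,0.0015,0,0,0],[0,0,0,0,0,0]]]'>/dev/null; python3 -c "from m import *;tr()"
python3 -m jog '[[[0,0,0.0015,0,0,0],[0,0,0.0015,0,0,0],[0,0,0,0,0,0]]]'>/dev/null; python3 -c "from m import *;tr()"
```

```text
tray xy mm 4.5 -69.6 z 70.6 F tray -4.1 -6.2 3.6 yaw 68.38 tilt [-0.0037 -0.0001]
tray xy mm 4.5 -69.7 z 67.6 F tray -4.8 -4.0 4.1 yaw 68.38 tilt [-0.0037 -0.0001]
```

```bash
python3 -m jog '[[[0,0,0.001,0,0,0],[0,0,0,0,0,0]]]'>/dev/null; python3 -c "from m import *;tr()"
python3 -m jog '[[[0,0,0.001,0,0,0],[0,0,0,0,0,0]]]'>/dev/null; python3 -c "from m import *;tr()"
```

```text
tray xy mm 4.5 -69.7 z 66.9 F tray -4.8 -5.0 6.5 yaw 68.38 tilt [-0.0035 -0.0001]
tray xy mm 4.5 -69.6 z 66.9 F tray -7.2 -7.8 16.5 yaw 68.38 tilt [-0.0029 -0.0003]
```

```bash
python3 -m jog '[[[0,0,-0.0015,0,0,0],[0,0,0,0,0,0],[0,0,0,0,0,0],[0,0,0,0,0,0],[0,-0.002,0,0,0,0]]]' 0.088; python3 -m jog '[[[0,0,-0.03,0,0,0],[0,0,-0.055,0,0,0],[0,0,-0.055,0,0,0],[-0.03,0,-0.035,0,0,0],[-0.04,0,0,0,0,0],[0,0,0,0,0,0],[0,0,0,0,0,0]]]' >/dev/null
python3 - <<'E'
from m import *
tr();C['orange']=((3,150,90),(20,255,255));C['blue']=((100,100,50),(130,255,255))
for n in C:
    p,y=wlid(n,.116,'w7.png',(200,0,360,290));d=p-TR;print(d[0]*.9298-d[1]*.3681,d[0]*.3681+d[1]*.9298)
s=get_state();print(s['clock'],s['contact_force'],s['opening'])
E
```

```text
clock: 36.28
tool_pos: [0.4946, 0.1708, 0.0671]
eef_rot: [0.827, 0.562, 0.0, 0.0]
contact_force: [0.4, -0.1, -0.5]
opening: 0.998
finger_force: 0.0
tray xy mm 4.8 -138.7 z 242.2 F tray -0.7 -0.5 -0.6 yaw 68.4 tilt [0.0004 0.0007]Traceback (most recent call last):
  File "<stdin>", line 4, in <module>
  File "m.py", line 24, in wlid
    st=get_state();w=snap('wrist',fn);c=big(mask(w["frame"],*C[n],roi)).reshape(-1,2)
                                        ~~~^^^^^^^^^^^^^^^^^^^^^^^^^^^^
  File "m.py", line 8, in big
    c,_=cv2.findContours(m,cv2.RETR_EXTERNAL,cv2.CHAIN_APPROX_NONE);return max(c,key=cv2.contourArea)
                                                                           ~~~^^^^^^^^^^^^^^^^^^^^^^^
ValueError: max() iterable argument is empty
```

View pics/w7.png

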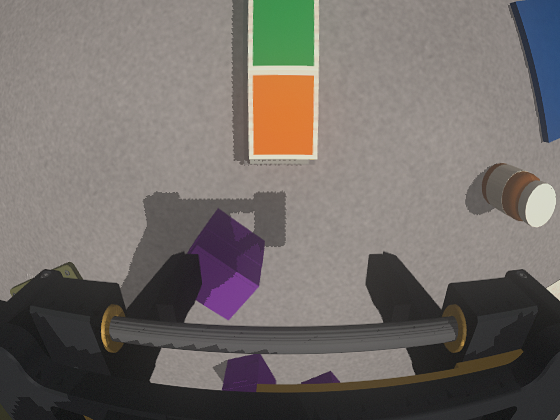

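The orange lid at (283,115) is flush and in line with the green one, and the gripper is clear of everything. One measurement, then I'll hand in.

Run:
```python
from m import *
C['orange']=((3,150,90),(20,255,255))
p,y=wlid('orange',.116,None,(200,0,360,200));d=p-TR;o=(d[0]*.9298-d[1]*.3681,d[0]*.3681+d[1]*.9298);print(o)
if abs(o[0]-.004)<.002 and abs(o[1]+.0665)<.003 and abs(y-68.1)<1.5: print(finish_job())
```

```text
orange wrist [0.4945 0.1738] [0.0498 0.066 ] long yaw 68.3
(np.float64(0.0038140355168916028), np.float64(-0.06636592796993632))
the job is handed in; nothing more can be done
None
```

The blue, green and orange cartons stand in one tight row flush against the yellow long wall, all let go, and I handed the job in at about 37 s. The system reported no verdict; my last wrist-camera measurements put the orange within 1 mm of its target, and the green too when last measured, after correcting a 1 mm offset in my tray estimate.

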